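# Clip the snap hook onto the bench anchor

### The arm

A 7-joint arm with a two-finger parallel gripper is mounted at the origin on a cart in front of the work surface, level with it; the furniture and walls round the work are solid. World frame = base frame: x ahead of the robot, y to its left, z up, the work surface at z = 0. Lengths are in m, angles in degrees, forces in N, time in s.
With the tool pointing down it reaches from about 0.35 to 0.9 m from the base axis. Payload 7.2 kg.
Tool frame: the origin (TCP) lies at the very end of the fingers, on their centre line; the grasp point (between the pads) lies 19 mm behind it; y points along the fingers, x is the direction in which the jaws open and shut, and the axes are right-handed (so a half turn about y gives the same grasp; the last joint's range is limited). The gripper opens to 88 mm and grips with 3 to 60 N. Pads are 20 mm wide; open, the fingers measure 115 mm over their backs; the gripper's body (75 mm by 178 mm) begins 61 mm behind the grasp point.
Start: joints at [67.368, 23.554, -0.728, 91.456, 0.321, 64.991, -4.71], TCP at [0.201, -0.592, 0.223] pointing down, gripper open.
Joint ranges: [-169.25, 169.25], [-16.82, 113.86], [-84.01, 82.57], [7.8, 145.47], [-59.2, 239.2], [7.22, 106.19], [-163.78, 163.78]. Speed limits (degrees/s): [136.94, 136.94, 172.46, 172.46, 180, 180, 180].

### API

Orientations are given as [roll, pitch, yaw] about the fixed x, y, z axes, in that order (R = Rz(yaw) Ry(pitch) Rx(roll)).
In Python, from bench import * gives the robot as it stands.
- The arm moves only by the shell command python3 -m creep 'ROWS'. ROWS is JSON, a list of rows, each an object with "jaw": the closure, from 0 (fully open) to 1 (shut); "slide": the shift along the world's x, y, z in cm, a list of three; "dr": the turn, a rotation vector about the world's x, y, z in degrees, a list of three. A call has 1 to 20 rows; each row shifts and turns the pose as measured when the row begins; what a row does not reach is not made up. A row lasts 1/10 s, in which the tool goes at most 50 mm and 8.59 degrees, less where a joint would pass 70% of its speed; a pose out of reach is approached as far as the arm can. A call is refused whole if a number of a shift passes 5 or a number of a turn 8.59, either way. A call with a gripper value outside its range is refused whole. The fingers move at their own pace and stop on an object; the grip force is fixed at half the most. Time passes only in rows, so rows that do not move let the fingers close. It gives the time, the measured TCP pose, the force and the opening at its end, in the units of the state.
- get_obs(): the state, without advancing time (a new reading comes with each control period).
- read_camera(name): name is "scene" or "top"; returns a dict with "img" (480x640x3 uint8, red, green, blue), "camera_matrix" (3x3 intrinsics, pixels), "k1" (the pictures are not rectified: a ray, as slopes to the right and down, at radius r is drawn at 1 + k1 r^2 times it, then the intrinsics apply), "world_from_camera" (4x4, takes a point from camera to world coordinates). Camera axes: x right, y down, z forward; pixel columns grow to the right and rows downward; lengths in m; the calibration is good to about 2 mm. A picture is of the moment at which its call begins. There is no depth.
- finish_job(): hands the job in, once; it reports no verdict.
The state is a dict: "time_s": time; "qpos": joint angles; "joint_vel": joint speeds; "joint_torque": joint torques, N m; "tool_pos": TCP position; "orientation": TCP orientation; "contact_force": force on the tool from outside, world axes, zero at the start; "wrist_torque": the same for the moment, N m; "width": opening from 0.0 (shut) to 1.0 (fully open).
Only numpy, scipy, OpenCV 4.12 (cv2) and the standard library are available. Lean on these libraries where they do the work, as an engineer would, in place of code of your own. Each camera call takes 0.05 s, during which the arm holds its last target.

### The job

Take the snap hook by its flat tang out of the slotted wooden block and press it down over the top bar of the bench anchor's eye, so that the bar pushes the sprung gate open and the gate snaps shut behind it. Then tug the hook straight up against the closed gate for a moment, with about 10 newtons, to prove that it holds, and let go so that it hangs upright on the eye. Never load hook and eye against each other with more than 30 newtons, and leave the other things on the bench where they are.

Things in the scene. Friction and masses are not known exactly. Their poses are not given: they have to be found in the camera images.
- hook_grip (a point): Grasp point of the snap hook: centre of its flat upright aluminium tang (24 mm along x, 10 mm thick along y, from 59 to 97 mm above the hook's underside; this point is at 80 mm). Take it across the 10 mm thickness (y). Axes as hook.
- hook: Snap hook, loose, about 0.26 kg: an upright closed loop of 10 mm round steel bar, 96 mm long (x), 10 mm thick (y), 62 mm high, with a tang on top. Origin on its underside below the middle of the tang, z up to the tang. Its weight lies nearly under the tang and below the loop's top, so it hangs upright. It starts standing in the block's slot, 8 mm above the bench, gate down.
- loop_top (a point): Underside of the top of the hook's loop, at the highest point of its shallow arch, 52 mm above the hook's origin; lower to either side. An eye bar of 8 mm resting here has its axis 48 mm above the hook's origin.
- mouth (a point): Point on the axis of the hook's lower side, 5 mm above its origin: fixed nose for x = 9 to 43 mm, gate for x = -34 to 11 mm. The eye's 8 mm bar must come up at x = 0 (3 mm either way will do). It touches the gate with its axis 2.5 mm below the hook's origin, lifts it, slips past its end at about 40 mm above the origin; pulled back on the shut gate it stands at 12.5 mm.
- gate: The sprung gate, a 7 mm round steel bar 45 mm long; origin at its hinge (x = -34 mm, z = 5 mm in the hook's frame), x axis along it to its free end. Shut, its x axis is that of the hook; it swings only up into the loop, by up to 1 rad, and springs shut. Pushed up from below at x = 0 it starts at about 4 N and takes 6 to 9 N; downward it is stopped.
- anchor: Bench anchor, bolted down: a 90 x 90 mm plate, a round collar 30 mm across, and in it a stem with a D-shaped steel eye. Origin on its underside, on the stem's axis, z up. The eye is a closed loop of 8 mm round bar standing in the anchor's yz plane, 44 mm clear inside along y; its straight level top bar runs along y. The hook's y axis goes along it, either way round.
- collar_top (a point): Top of the anchor's collar, 50 mm above its origin, on the stem's axis. The stem is set higher or lower each time and then does not move: the eye's top bar has its axis 122 to 142 mm above the anchor's origin (72 to 92 mm above this point). That height is not reported: feel for it or see it. The eye's lower side lies 62 mm below the top bar.
- holder: Fixed wooden block 110 x 46 x 36 mm with a slot 12 mm wide along its x axis, 28 mm deep, in which the hook stands. Nearest to the robot of the task's things; a tall dark cabinet stands close at the robot's left, so tools may have to lean to the right. Origin at the centre of its underside.
- aerosol_1: Spray can, 66 mm across, 189 mm high, bystander; origin at its underside.
- bush1: Small grey bush, 24 mm across, 30 mm high, bystander; origin at its underside.
- sand_block: Black rubber sanding block 42 x 70 x 30 mm, bystander; origin at its underside.

How it is judged (in metres and radians):
On the way, in this order (a step that is already met when the one before it is completed fails the run):
1. the hook is lifted out of the block (z of hook in the frame of holder above 0.045 m), for 0.1 s.
2. the eye's bar is inside the loop with the gate shut behind it (angle between the x axis of gate and the x axis of hook, either way round below 0.1 rad and z of hook in the frame of anchor below 0.108 m and horizontal distance between hook_grip and anchor below 0.03 m and angle between the y axis of hook and the y axis of anchor, either way round below 0.5 rad), for 0.1 s.
3. the hook is tugged up against the shut gate with at least 5 N (angle between the x axis of gate and the x axis of hook, either way round below 0.1 rad and horizontal distance between hook_grip and anchor below 0.03 m and angle between the y axis of hook and the y axis of anchor, either way round below 0.5 rad and contact force between gate and anchor above 5 N), for 0.2 s.
At the end, for the whole second after the job is handed in: The hook hangs at rest on the eye by the top of its loop, the bar inside and the gate shut (within 0.1 rad) and unloaded, its y axis within 0.5 rad of the bar's, upright within 0.4 rad, its tang within 30 mm of the stem's axis in plan (all of step 2 and contact force between hook and anchor above 0.5 N and contact force between gate and anchor below 0.5 N and angle between hook's own z axis and vertical below 0.4 rad and linear speed of hook below 0.02 m/s and angular speed of hook below 0.2 rad/s); the robot touches nothing.
It fails at once if hook and eye are loaded against each other with more than 30 N (contact force between hook and anchor above 30 N).
It fails at once if the spray can is moved more than 30 mm (distance of aerosol_1 from where it was at the start of the episode above 0.03 m).
It fails at once if the bush is moved more than 30 mm (distance of bush1 from where it was at the start of the episode above 0.03 m).
It fails at once if the sanding block is moved more than 30 mm (distance of sand_block from where it was at the start of the episode above 0.03 m).
It also fails if it takes over 51 s, if anything falls off the work surface, if the arm or the gripper's body presses on something with over 40 N, if the wrist force passes 120 N, or if a joint passes its speed limit or range.

## Working session

There is one attempt and no reset: what is moved stays moved. The work goes in short steps, Python scripts to look and compute and a shell command to move; the robot and the scene stay as the last step left them, time stands still between calls to the robot, and variables do not carry over. Pictures are saved under pics/ and viewed, and the job is handed in when it is done.

```bash
ls; mkdir -p pics
python3 - <<'E'
from bench import *
import cv2
o=get_obs();print({k:o[k] for k in ['time_s','tool_pos','orientation','contact_force','width']})
for n in ['scene','top']:
    c=read_camera(n);cv2.imwrite(f'pics/{n}0.png',c['img'][:,:,::-1]);print(n,c['camera_matrix'],c['k1'],c['world_from_camera'])
E
```

```text
pics
{'time_s': 0.0, 'tool_pos': array([ 0.20042934, -0.59145782,  0.2218224 ]), 'orientation': array([-90.00675691,   0.09117984, -71.27458418]), 'contact_force': array([-0.34667669, -0.59289702,  0.85109287]), 'width': 0.9981902246800985}
scene [[507.24725157   0.         316.25142198]
 [  0.         507.24725157 239.59779515]
 [  0.           0.           1.        ]] -0.0019074919173815413 [[ 0.99793347 -0.03858837  0.05137831  0.43293133]
 [-0.06297448 -0.74623029  0.66270247 -0.78692639]
 [ 0.01276744 -0.6645685  -0.74711827  0.81659824]
 [ 0.          0.          0.          1.        ]]
top [[533.27186148   0.         337.96050856]
 [  0.         533.27186148 250.39410474]
 [  0.           0.           1.        ]] -0.00832666293956283 [[ 0.01976126 -0.98001381  0.19794549  0.24761453]
 [-0.9997551  -0.02134178 -0.00585422 -0.1303187 ]
 [ 0.00996173 -0.19778133 -0.98019555  1.23280222]
 [ 0.          0.          0.          1.        ]]
```

View pics/scene0.png

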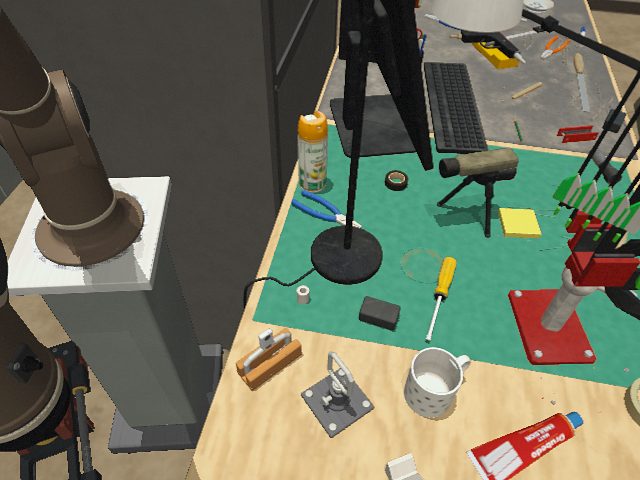

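View pics/top0.png

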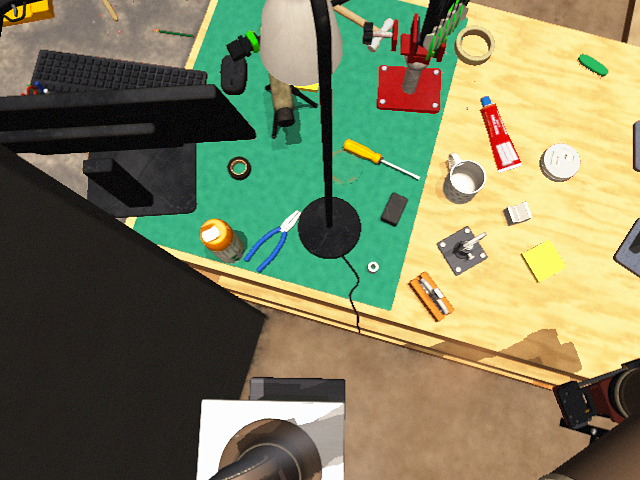

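The scene view shows the holder near (270,360) with the hook in it and the anchor near (338,400). In the top view they are at (430,296) and (463,250). A desk lamp stands nearby at (345,250) in the scene view. I'll zoom in on these.

Run:
```python
import cv2,numpy as np
a=cv2.imread('pics/scene0.png')[315:445,225:385]; b=cv2.imread('pics/top0.png')[215:335,395:515]
cv2.imwrite('pics/zs.png',cv2.resize(a,None,fx=5,fy=4.6,interpolation=cv2.INTER_CUBIC)) if 0 else cv2.imwrite('pics/zs.png',cv2.resize(a,None,fx=4.6,fy=4.6,interpolation=cv2.INTER_CUBIC))
cv2.imwrite('pics/zt.png',cv2.resize(b,None,fx=5,fy=5,interpolation=cv2.INTER_CUBIC))
```

```text
(no output)
```

View pics/zs.png

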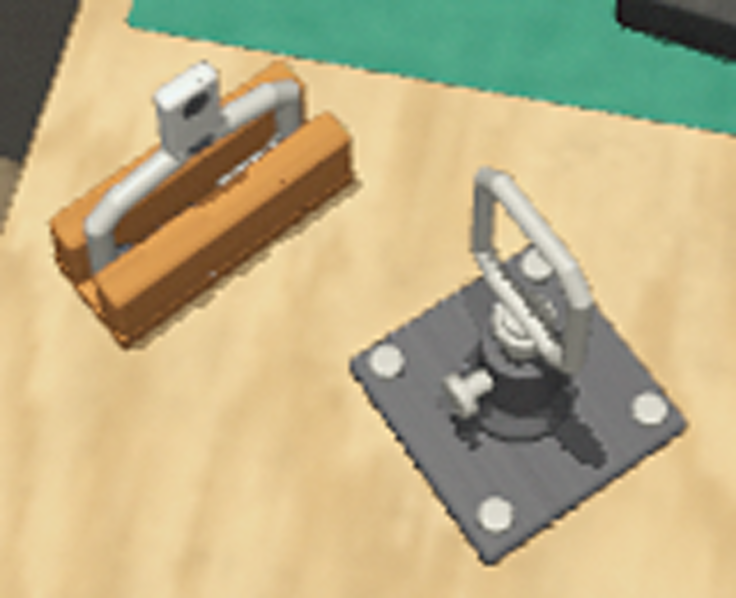

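View pics/zt.png

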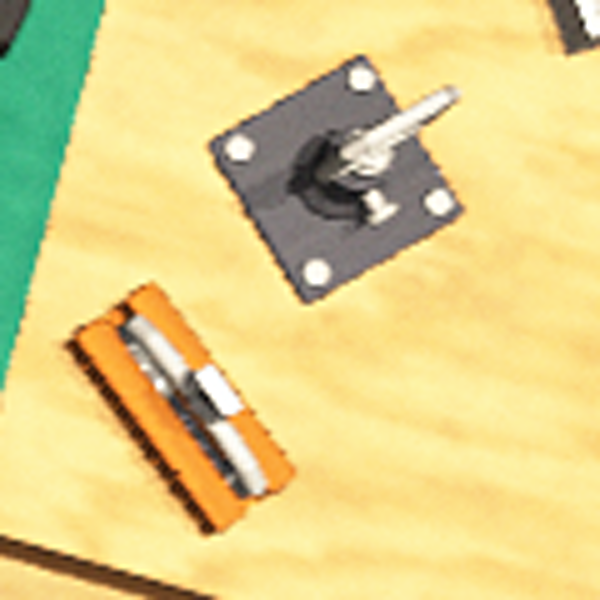

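In the zooms the tang top face centre is at zs (188,83) and zt (219,390). The eye's top bar runs from zs (488,172) to (580,285), and zt (352,158) to (455,92). Triangulating these next.

```bash
cat > h.py <<'E'
import cv2,numpy as np,pickle
from bench import *
def ray(c,p):
    K=c['camera_matrix'];T=c['world_from_camera']
    u=cv2.undistortPoints(np.array(p,float).reshape(-1,1,2),K,np.array([c['k1'],0,0,0.]))[:,0]
    d=np.c_[u,np.ones(len(u))]@T[:3,:3].T
    return T[:3,3],d/np.linalg.norm(d,axis=1)[:,None]
def cast(c,p,z):
    o,d=ray(c,p); return o+d*((z-o[2])/d[:,2])[:,None]
def tri(c1,p1,c2,p2):
    o1,d1=ray(c1,p1);o2,d2=ray(c2,p2);out=[]
    for a,b in zip(d1,d2):
        s=np.linalg.lstsq(np.c_[a,-b],o2-o1,rcond=None)[0]
        P=o1+s[0]*a;Q=o2+s[1]*b;out.append(np.r_[(P+Q)/2,np.linalg.norm(P-Q)])
    return np.array(out)
def proj(c,P):
    T=np.linalg.inv(c['world_from_camera']);P=np.atleast_2d(P)
    return cv2.projectPoints(P@T[:3,:3].T+T[:3,3],np.zeros(3),np.zeros(3),c['camera_matrix'],np.array([c['k1'],0,0,0.]))[0][:,0]
E
python3 - <<'E'
from h import *
np.set_printoptions(precision=4,suppress=True)
s=read_camera('scene');t=read_camera('top')
pickle.dump((s,t),open('c0.pkl','wb'))
S=np.array([[188,83],[488,172],[580,285],[277,85],[98,222],[537,265],[387,361],[495,514],[649,408]])/4.6+[225,315]-.4
T=np.array([[219,390],[352,158],[455,92],[135,323],[260,490],[240,149],[316,272],[440,202],[362,79]])/5+[395,215]-.4
# order bolts: scene back(537,265),left(387,361),front(495,514),right(649,408)
T[5:]=np.array([[240,149],[316,272],[440,202],[362,79]])/5+[395,215]-.4
for n,r in zip(['tang','barA','barB','loopA','loopB','b1','b2','b3','b4'],tri(s,S,t,T)):print(n,r)
for n,c in (('s',s),('t',t)):
    hsv=cv2.cvtColor(c['img'],cv2.COLOR_RGB2HSV)
    h,w=hsv.shape[:2]
    m=cv2.inRange(hsv,(8,160,60),(17,255,235))
    box=(slice(315,420),slice(225,310)) if n=='s' else (slice(260,335),slice(395,465))
    mm=np.zeros_like(m);mm[box]=m[box]
    pts=np.argwhere(mm)[:,::-1]
    for z in (0.036,):
        q=cast(c,pts,z)
        print(n,len(pts),cv2.minAreaRect((q[:,:2]*1000).astype(np.float32)))
E
```

```text
tang [ 0.3879 -0.3525  0.1062  0.0007]
barA [ 0.4866 -0.406   0.1289  0.0022]
barB [ 0.5136 -0.4497  0.1337  0.001 ]
loopA [ 0.4205 -0.3254  0.0586  0.0059]
loopB [ 0.3515 -0.3789  0.0581  0.0023]
b1 [ 0.5125 -0.3822  0.0151  0.0013]
b2 [ 0.4548 -0.4166  0.0148  0.0017]
b3 [ 0.489  -0.4751  0.016   0.0014]
b4 [ 0.5472 -0.4402  0.016   0.0014]
s 1025 ((389.5859375, -359.4501037597656), (113.95207214355469, 58.336143493652344), 36.23339080810547)
t 345 ((370.0467224121094, -340.5797119140625), (111.18843078613281, 135.65786743164062), 71.91117095947266)
```

Run:
```python
from h import *
np.set_printoptions(precision=4,suppress=True)
s,t=pickle.load(open('c0.pkl','rb'))
z=lambda L:np.array(L)/5+[395,215]-.4
y=lambda L:np.array(L)/4.6+[225,315]-.4
ang=lambda a,b:np.degrees(np.arctan2(*(b-a)[:2][::-1]))
q=cast(t,z([[212,530],[78,335],[292,470],[150,285]]),.036);print('holder top',q,ang(q[0],q[1]),ang(q[2],q[3]))
q=cast(s,y([[105,298],[340,118],[55,222],[285,65]]),.036);print('holder scene',q,ang(q[0],q[1]),ang(q[2],q[3]))
q=cast(t,z([[228,418],[195,372],[243,405],[212,365]]),.105);print('tang',q,q.mean(0),ang(q[0],q[1]),ang(q[2],q[3]))
q=cast(s,y([[188,83]]),.105);print('tang s',q)
q=cast(t,z([[260,490],[135,323]]),.065);print('loop t',q,ang(q[0],q[1]))
for zz in (.129,.131,.133):
  print(zz,cast(t,z([[352,158],[455,92]]),zz).mean(0),cast(s,y([[488,172],[580,285]]),zz).mean(0))
print('lamp',cast(t,[[328,226]],.02),cast(s,[[346,250]],.02))
```

```text
holder top [[ 0.3341 -0.362   0.036 ]
 [ 0.4207 -0.3026  0.036 ]
 [ 0.3616 -0.3985  0.036 ]
 [ 0.4444 -0.3356  0.036 ]] 34.42193321454547 37.21902300263464
holder scene [[ 0.3536 -0.397   0.036 ]
 [ 0.4408 -0.3282  0.036 ]
 [ 0.3345 -0.3658  0.036 ]
 [ 0.4204 -0.3037  0.036 ]] 38.29465047577043 35.8715367238161
tang [[ 0.3765 -0.3562  0.105 ]
 [ 0.3959 -0.3425  0.105 ]
 [ 0.3822 -0.3627  0.105 ]
 [ 0.399  -0.3498  0.105 ]] [ 0.3884 -0.3528  0.105 ] 35.36002584044324 37.49443848134045
tang s [[ 0.3875 -0.3519  0.105 ]]
loop t [[ 0.3498 -0.3777  0.065 ]
 [ 0.4224 -0.3237  0.065 ]] 36.621515763347496
0.129 [ 0.5003 -0.4286  0.129 ] [ 0.5007 -0.4267  0.129 ]
0.131 [ 0.4999 -0.4281  0.131 ] [ 0.5005 -0.4277  0.131 ]
0.133 [ 0.4994 -0.4275  0.133 ] [ 0.5003 -0.4288  0.133 ]
lamp [[ 0.5503 -0.1131  0.02  ]] [[ 0.5473 -0.1122  0.02  ]]
```

```bash
python3 -m creep '[{"jaw":0,"slide":[2,2.5,0],"dr":[0,0,2]},{"jaw":0,"slide":[2.5,3,0],"dr":[0,0,2]},{"jaw":0,"slide":[2.5,3,0],"dr":[0,0,3]},{"jaw":0,"slide":[2.5,3,0],"dr":[0,0,3]},{"jaw":0,"slide":[2.5,3,0],"dr":[0,0,3]},{"jaw":0,"slide":[2.5,3,0],"dr":[0,0,3]},{"jaw":0,"slide":[2,3,0],"dr":[0,0,2]},{"jaw":0,"slide":[1,2,0],"dr":[0,0,1]},{"jaw":0,"slide":[0,0,0],"dr":[0,0,0]},{"jaw":0,"slide":[0,0,0],"dr":[0,0,0]}]'; python3 -c "
from bench import *
o=get_obs();print(o['tool_pos'],o['orientation'],o['qpos'],o['contact_force'])"
```

```text
time_s: 1.2
tool_pos: [0.377, -0.358, 0.2205]
orientation: [-90.2, 0.1, -51.8]
contact_force: [-0.1, -0.7, 0.8]
width: 0.999
[ 0.37704499 -0.35795964  0.22049733] [-90.15232335   0.11447522 -51.76323384] [ 48.08857895  14.17105323 -11.9463285  105.37337159   3.45703358
  60.94558674 -16.95550806] [-0.09815621 -0.70569876  0.83787031]
```

```bash
python3 -m creep '[{"jaw":0.4,"slide":[1.1,0.5,-2],"dr":[0,0,-1.7]},{"jaw":0.4,"slide":[0,0,-3],"dr":[0,0,0]},{"jaw":0.4,"slide":[0,0,-2],"dr":[0,0,0]},{"jaw":0.4,"slide":[0,0,0],"dr":[0,0,0]},{"jaw":0.4,"slide":[0,0,0],"dr":[0,0,0]}]'
python3 - <<'E'
from h import *
o=get_obs();print(o['tool_pos'],o['orientation'],o['contact_force'])
for n,b in (('scene',(280,430,180,380)),('top',(180,340,380,540))):
    c=read_camera(n);i=c['img'][b[0]:b[1],b[2]:b[3],::-1]
    cv2.imwrite(f'pics/{n}1.png',cv2.resize(i,None,fx=3.7,fy=3.7))
E
```

```text
time_s: 1.7
tool_pos: [0.3835, -0.3614, 0.1494]
orientation: [-90.3, -0.1, -54.4]
contact_force: [0.1, 0.1, 0.1]
width: 0.615
[ 0.38349243 -0.3613511   0.1494107 ] [-9.03327201e+01 -8.46557993e-02 -5.43570498e+01] [0.05237374 0.0837312  0.0656761 ]
```

View pics/scene1.png

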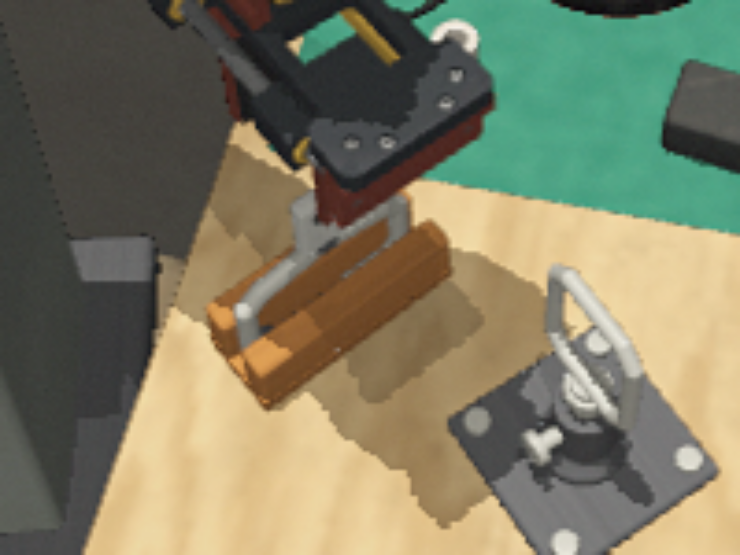

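View pics/top1.png

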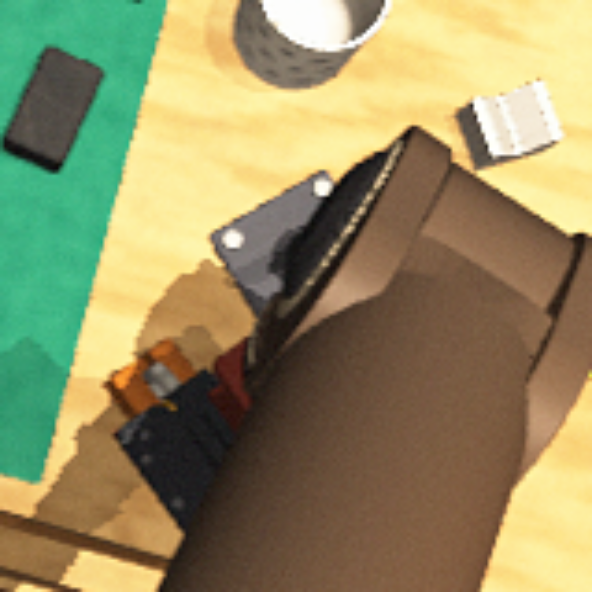

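The gripper is above the tang, with scene1 showing the tang at about (310,225) under the front finger. The arm blocks the top view. I'll correct the offset of +0.45, +0.9 cm and then descend.

```bash
python3 -m creep '[{"jaw":0.4,"slide":[0.5,0.9,0],"dr":[0,0,0.8]},{"jaw":0.4,"slide":[0,0,0],"dr":[0,0,0]},{"jaw":0.4,"slide":[0,0,0],"dr":[0,0,0]}]'
```

```text
time_s: 2.1
tool_pos: [0.3902, -0.3526, 0.1525]
orientation: [-90.3, -0.4, -53.5]
contact_force: [-0.1, -1.0, 1.3]
width: 0.599
```

```bash
python3 -m creep '[{"jaw":0.4,"slide":[-0.1,0,-1.5],"dr":[0,0.2,0]},{"jaw":0.4,"slide":[0,0,-1.5],"dr":[0,0,0]},{"jaw":0.4,"slide":[0,0,-1.5],"dr":[0,0,0]},{"jaw":0.4,"slide":[0,0,0],"dr":[0,0,0]},{"jaw":0.4,"slide":[0,0,0],"dr":[0,0,0]}]'
```

```text
time_s: 2.6
tool_pos: [0.3892, -0.3524, 0.1045]
orientation: [-90.4, -0.3, -53.5]
contact_force: [-0.2, -0.1, -0.4]
width: 0.599
```

```bash
python3 -m creep '[{"jaw":0.4,"slide":[-0.1,0,-1],"dr":[0,0,0]},{"jaw":0.4,"slide":[0,0,-1],"dr":[0,0,0]},{"jaw":0.4,"slide":[0,0,-0.8],"dr":[0,0,0]},{"jaw":0.4,"slide":[0,0,0],"dr":[0,0,0]},{"jaw":0.4,"slide":[0,0,0],"dr":[0,0,0]}]'
python3 - <<'E'
from h import *
for n,b in (('scene',(280,430,180,380)),):
    c=read_camera(n);i=c['img'][b[0]:b[1],b[2]:b[3],::-1]
    cv2.imwrite(f'pics/{n}2.png',cv2.resize(i,None,fx=3.7,fy=3.7))
E
```

```text
time_s: 3.1
tool_pos: [0.3884, -0.3527, 0.0747]
orientation: [-90.4, -0.4, -53.5]
contact_force: [-0.2, -0.6, 1.2]
width: 0.599
```

View pics/scene2.png

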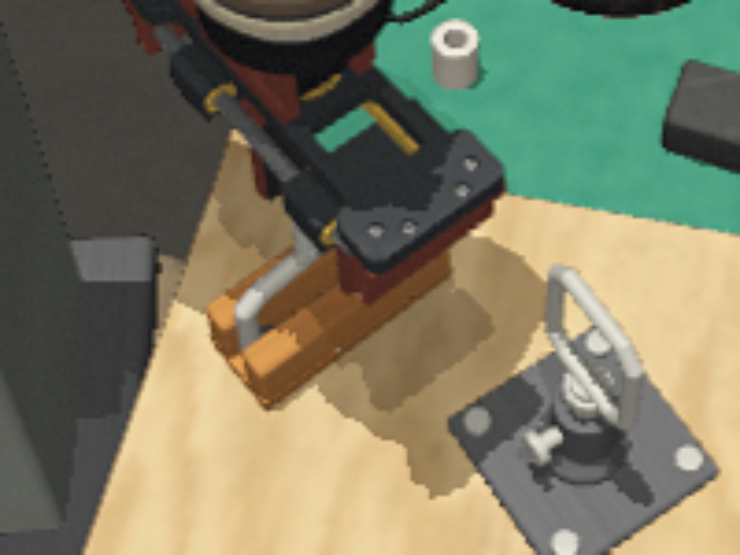

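The front finger is ahead of the tang, with the loop's left leg visible at (250,320). Closing.

```bash
python3 -m creep '[{"jaw":1,"slide":[0,0,0],"dr":[0,0,0]},{"jaw":1,"slide":[0,0,0],"dr":[0,0,0]},{"jaw":1,"slide":[0,0,0],"dr":[0,0,0]},{"jaw":1,"slide":[0,0,0],"dr":[0,0,0]},{"jaw":1,"slide":[0,0,0],"dr":[0,0,0]},{"jaw":1,"slide":[0,0,0],"dr":[0,0,0]}]'
```

```text
time_s: 3.75
tool_pos: [0.389, -0.3532, 0.0759]
orientation: [-90.4, -0.5, -53.5]
contact_force: [0.8, -0.5, -0.3]
width: 0.115
```

```bash
python3 -m creep '[{"jaw":1,"slide":[0,0,0.5],"dr":[0,0,0]},{"jaw":1,"slide":[0,0,1],"dr":[0,0,0]},{"jaw":1,"slide":[0,0,1.5],"dr":[0,0,0]},{"jaw":1,"slide":[0,0,1.5],"dr":[0,0,0]},{"jaw":1,"slide":[0,0,1.5],"dr":[0,0,0]},{"jaw":1,"slide":[0,0,2],"dr":[0,0,0]},{"jaw":1,"slide":[0,0,2],"dr":[0,0,0]},{"jaw":1,"slide":[0,0,2],"dr":[0,0,0]},{"jaw":1,"slide":[0,0,2],"dr":[0,0,0]},{"jaw":1,"slide":[0,0,2],"dr":[0,0,0]},{"jaw":1,"slide":[0,0,1],"dr":[0,0,0]},{"jaw":1,"slide":[0,0,0],"dr":[0,0,0]}]'
python3 - <<'E'
from h import *
for n,b in (('scene',(280,430,180,380)),):
    c=read_camera(n);i=c['img'][b[0]-50:b[1],b[2]:b[3],::-1]
    cv2.imwrite(f'pics/{n}3.png',cv2.resize(i,None,fx=3,fy=3))
print(get_obs()['qpos'])
E
```

```text
time_s: 4.95
tool_pos: [0.3861, -0.3507, 0.2575]
orientation: [-90.4, -0.3, -53.4]
contact_force: [0.5, -1.0, -2.7]
width: 0.111
[ 46.84781438  12.28017706 -12.11544997 102.66231967   3.38040169
  65.2246492  -19.83819776]
```

View pics/scene3.png

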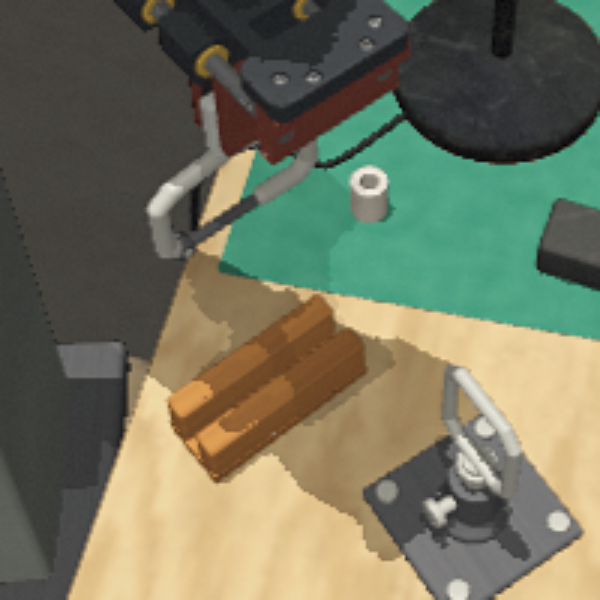

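The hook is held, with the gate hinge at the near-left end at (180,245) and the bar at (485,410). Moving over the anchor.

```bash
python3 -m creep '[{"jaw":1,"slide":[1,-0.7,0],"dr":[0,0,-0.6]},{"jaw":1,"slide":[1.5,-1,0],"dr":[0,0,-1]},{"jaw":1,"slide":[2,-1.3,0],"dr":[0,0,-1]},{"jaw":1,"slide":[2,-1.3,0],"dr":[0,0,-1]},{"jaw":1,"slide":[2,-1.3,0],"dr":[0,0,-1]},{"jaw":1,"slide":[1.5,-1,0],"dr":[0,0,-1]},{"jaw":1,"slide":[1,-0.7,0],"dr":[0,0,-0.4]},{"jaw":1,"slide":[0,0,0],"dr":[0,0,0]},{"jaw":1,"slide":[0,0,0],"dr":[0,0,0]},{"jaw":1,"slide":[0,0,0],"dr":[0,0,0]}]'
```

```text
time_s: 6.0
tool_pos: [0.5005, -0.426, 0.2415]
orientation: [-90.8, 0.7, -59.9]
contact_force: [-0.6, -0.3, -2.4]
width: 0.111
```

```bash
cat >> h.py <<'E'
from scipy.spatial.transform import Rotation as R
def fix(yaw=-59.4,xy=(0.5003,-0.428)):
    o=get_obs();G=R.from_euler('xyz',[-90,0,yaw],degrees=True);C=R.from_euler('xyz',o['orientation'],degrees=True)
    print('t',o['time_s'],'p',o['tool_pos'].round(4),'dxy cm',((np.array(xy)-o['tool_pos'][:2])*100).round(2),'dr',(G*C.inv()).as_rotvec(degrees=True).round(2),'F',o['contact_force'].round(2),'w',round(o['width'],3))
E
python3 - <<'E'
from h import *
fix()
for n,b in (('scene',(240,440,230,430)),('top',(180,340,380,540))):
    c=read_camera(n);i=c['img'][b[0]:b[1],b[2]:b[3],::-1]
    cv2.imwrite(f'pics/{n}4.png',cv2.resize(i,None,fx=3,fy=3))
E
```

```text
t 6.0 p [ 0.5005 -0.426   0.2415] dxy cm [-0.02 -0.2 ] dr [-0.19 -1.07  0.49] F [-0.62 -0.28 -2.4 ] w 0.111
```

View pics/scene4.png

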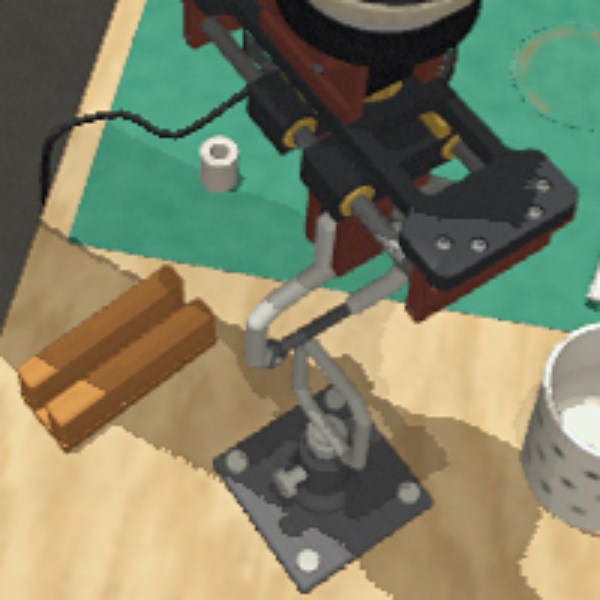

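View pics/top4.png

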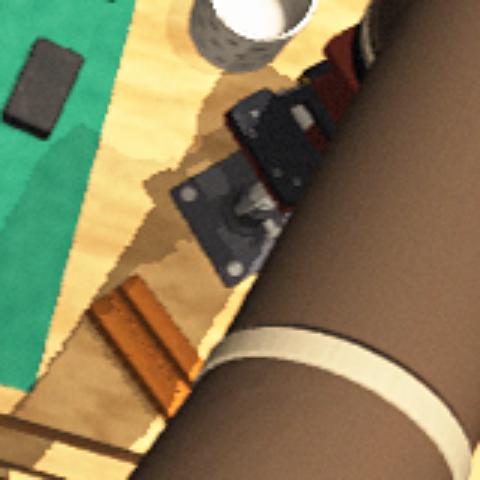

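The hook stands over the eye: its lower-left corner is at (262,362) in scene4, and the eye's top bar is just below it. Straightening, then checking the hook against the TCP.

```bash
python3 -m creep '[{"jaw":1,"slide":[0,-0.2,-0.3],"dr":[-0.2,-1.1,0.5]},{"jaw":1,"slide":[0,0,0],"dr":[0,0,0]},{"jaw":1,"slide":[0,0,0],"dr":[0,0,0]}]'
python3 - <<'E'
from h import *
fix()
c=read_camera('scene');pickle.dump((c,get_obs()),open('c5.pkl','wb'))
o=get_obs();C=R.from_euler('xyz',o['orientation'],degrees=True).as_matrix()
# hook frame: y along -tool x ; z = -tool y
z=-C[:,1];y=-C[:,0];x=np.cross(y,z);O=o['tool_pos']-.0679*z
im=cv2.resize(c['img'][240:440,230:430,::-1],None,fx=4,fy=4,interpolation=cv2.INTER_CUBIC)[:600]
im=cv2.resize(c['img'][290:440,260:430,::-1],None,fx=4,fy=4,interpolation=cv2.INTER_CUBIC)
print(x)
for (a,b) in [(-34,5),(11,5),(43,5),(0,5),(-43,5),(-43,35),(43,35),(0,57)]:
    p=proj(c,O+x*a/1000+z*b/1000)[0];cv2.circle(im,tuple(int(v) for v in (p-[260,290]+.5)*4),3,(0,0,255),-1)
for P in [(.4866,-.406,.131),(.5136,-.4497,.131)]:
    p=proj(c,np.array(P))[0];cv2.circle(im,tuple(int(v) for v in (p-[260,290]+.5)*4),3,(0,255,0),-1)
cv2.imwrite('pics/s5.png',im)
E
```

```text
time_s: 6.4
tool_pos: [0.4996, -0.4282, 0.2398]
orientation: [-89.9, -0.2, -59.4]
contact_force: [1.1, 0.7, -2.4]
width: 0.113
t 6.4 p [ 0.4996 -0.4282  0.2398] dxy cm [0.07 0.02] dr [ 0.11  0.2  -0.02] F [ 1.13  0.65 -2.42] w 0.113
[0.86065515 0.50918554 0.0016735 ]
```

View pics/s5.png

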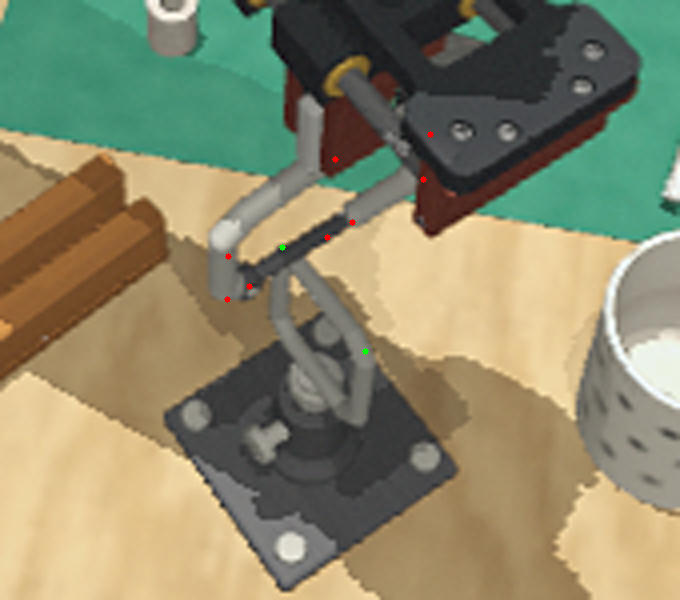

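Predicted points fall on the real hook and the eye bar. Now descending to just above expected contact at TCP z of about 0.201.

```bash
python3 -m creep '[{"jaw":1,"slide":[0.05,0,-1],"dr":[0,0,0]},{"jaw":1,"slide":[0,0,-1],"dr":[0,0,0]},{"jaw":1,"slide":[0,0,-0.8],"dr":[0,0,0]},{"jaw":1,"slide":[0,0,0],"dr":[0,0,0]},{"jaw":1,"slide":[0,0,0],"dr":[0,0,0]}]'; python3 -c "from h import *; fix()"
```

```text
time_s: 6.95
tool_pos: [0.4996, -0.428, 0.2087]
orientation: [-89.9, -0.1, -59.4]
contact_force: [-0.0, -0.0, -2.0]
width: 0.114
t 6.95 p [ 0.4996 -0.428   0.2087] dxy cm [ 0.07 -0.  ] dr [ 0.09  0.14 -0.01] F [-0.   -0.02 -2.02] w 0.114
```

```bash
for i in 1; do :; done; python3 -m creep '[{"jaw":1,"slide":[0.1,0,-0.3],"dr":[0,0,0]},{"jaw":1,"slide":[0,0,0],"dr":[0,0,0]}]'; python3 -m creep '[{"jaw":1,"slide":[0,0,-0.3],"dr":[0,0,0]},{"jaw":1,"slide":[0,0,0],"dr":[0,0,0]}]'; python3 -m creep '[{"jaw":1,"slide":[0,0,-0.3],"dr":[0,0,0]},{"jaw":1,"slide":[0,0,0],"dr":[0,0,0]}]'; python3 -m creep '[{"jaw":1,"slide":[0,0,-0.3],"dr":[0,0,0]},{"jaw":1,"slide":[0,0,0],"dr":[0,0,0]}]'
```

```text
time_s: 7.15
tool_pos: [0.5008, -0.4279, 0.2055]
orientation: [-89.9, -0.1, -59.4]
contact_force: [0.0, 0.6, -2.9]
width: 0.109
time_s: 7.35
tool_pos: [0.5011, -0.428, 0.2026]
orientation: [-89.9, -0.2, -59.4]
contact_force: [0.0, -0.6, -2.0]
width: 0.11
time_s: 7.55
tool_pos: [0.5015, -0.4285, 0.2004]
orientation: [-89.9, -0.3, -59.4]
contact_force: [-0.2, 0.9, 2.1]
width: 0.113
time_s: 7.75
tool_pos: [0.5014, -0.4285, 0.1982]
orientation: [-89.9, -0.3, -59.4]
contact_force: [-0.9, 1.2, 1.7]
width: 0.115
```

Contact was felt near TCP z 0.2015, with the force rising about 4 N. That gives a bar axis of about 0.131, which agrees with the cameras. Pressing on.

```bash
python3 -m creep '[{"jaw":1,"slide":[-0.1,0,-0.6],"dr":[0,0.2,0]},{"jaw":1,"slide":[0,0,-0.6],"dr":[0,0,0]},{"jaw":1,"slide":[0,0,-0.6],"dr":[0,0,0]},{"jaw":1,"slide":[0,0,0],"dr":[0,0,0]}]'; python3 -c "from h import *; fix()"
```

```text
time_s: 8.15
tool_pos: [0.5016, -0.4291, 0.1801]
orientation: [-90.0, -0.4, -59.4]
contact_force: [-3.1, -1.0, 2.9]
width: 0.112
t 8.15 p [ 0.5016 -0.4291  0.1801] dxy cm [-0.13  0.11] dr [ 0.33  0.23 -0.03] F [-3.08 -1.03  2.87] w 0.112
```

```bash
python3 -m creep '[{"jaw":1,"slide":[0,0,-0.5],"dr":[0,0,0]},{"jaw":1,"slide":[0,0,-0.5],"dr":[0,0,0]},{"jaw":1,"slide":[0,0,0],"dr":[0,0,0]}]'; python3 -c "from h import *; fix()"
```

```text
time_s: 8.45
tool_pos: [0.5002, -0.4308, 0.169]
orientation: [-90.1, -0.4, -59.5]
contact_force: [-3.0, -2.0, 0.9]
width: 0.111
t 8.45 p [ 0.5002 -0.4308  0.169 ] dxy cm [0.01 0.28] dr [0.43 0.13 0.05] F [-2.98 -2.04  0.9 ] w 0.111
```

```bash
python3 -m creep '[{"jaw":1,"slide":[0.1,0.25,-0.3],"dr":[0.3,0.1,0]},{"jaw":1,"slide":[0,0,-0.3],"dr":[0,0,0]},{"jaw":1,"slide":[0,0,0],"dr":[0,0,0]}]'; python3 -c "from h import *; fix()"
```

```text
time_s: 8.75
tool_pos: [0.4993, -0.4284, 0.1606]
orientation: [-90.2, 0.1, -59.5]
contact_force: [-0.0, -0.1, -2.0]
width: 0.113
t 8.75 p [ 0.4993 -0.4284  0.1606] dxy cm [0.1  0.04] dr [ 0.01 -0.18  0.14] F [-0.03 -0.1  -2.05] w 0.113
```

```bash
python3 -m creep '[{"jaw":1,"slide":[0,0,-0.3],"dr":[0,0,0]},{"jaw":1,"slide":[0,0,0],"dr":[0,0,0]}]'; python3 -c "from h import *; fix()"
```

```text
time_s: 8.95
tool_pos: [0.5001, -0.4265, 0.1562]
orientation: [-90.1, 0.2, -59.5]
contact_force: [-0.0, -0.8, -3.4]
width: 0.113
t 8.95 p [ 0.5001 -0.4265  0.1562] dxy cm [ 0.02 -0.15] dr [-0.14 -0.17  0.06] F [-0.   -0.77 -3.45] w 0.113
```

The force dropped back to about the hook's weight alone, so the bar has passed the gate. Looking to confirm it shut.

Run:
```python
from h import *
c=read_camera('scene')
cv2.imwrite('pics/s6.png',cv2.resize(c['img'][310:440,260:400,::-1],None,fx=4.5,fy=4.5,interpolation=cv2.INTER_CUBIC))
fix()
```

```text
t 9.0 p [ 0.5004 -0.4265  0.1565] dxy cm [-0.01 -0.15] dr [-0.13 -0.15  0.05] F [-0.41 -0.19 -2.51] w 0.11
```

View pics/s6.png

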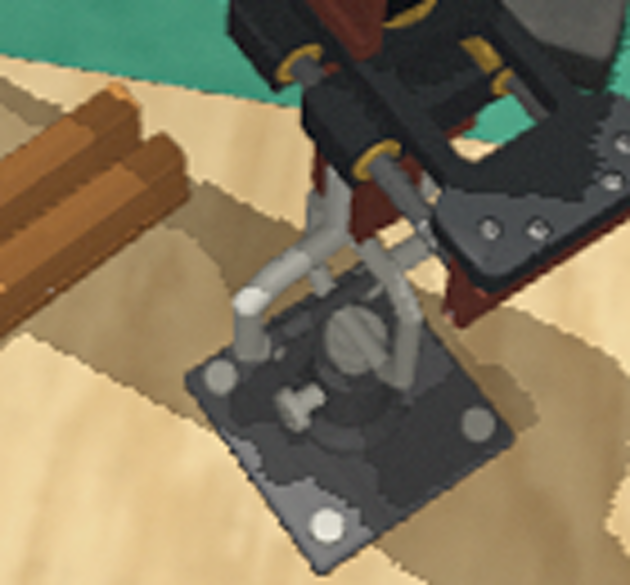

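The loop surrounds the bar, and the gate lies straight along the lower side from (275,350) to the upper right. Going up slowly until the bar meets the gate, expected at TCP z 0.1865.

```bash
python3 -m creep '[{"jaw":1,"slide":[0,-0.15,0.6],"dr":[0,0,0]},{"jaw":1,"slide":[0,0,0.7],"dr":[0,0,0]},{"jaw":1,"slide":[0,0,0.6],"dr":[0,0,0]},{"jaw":1,"slide":[0,0,0],"dr":[0,0,0]}]'; python3 -c "from h import *; fix()"
```

```text
time_s: 9.4
tool_pos: [0.5014, -0.4277, 0.1779]
orientation: [-90.0, 0.1, -59.4]
contact_force: [-0.6, -0.2, -2.3]
width: 0.111
t 9.4 p [ 0.5014 -0.4277  0.1779] dxy cm [-0.11 -0.03] dr [-0.12 -0.07 -0.  ] F [-0.57 -0.24 -2.28] w 0.111
```

```bash
python3 -m creep '[{"jaw":1,"slide":[0,0,0.3],"dr":[0,0,0]},{"jaw":1,"slide":[0,0,0],"dr":[0,0,0]}]'; python3 -c "from h import *; fix()"
```

```text
time_s: 9.6
tool_pos: [0.5016, -0.4279, 0.1819]
orientation: [-90.0, 0.1, -59.4]
contact_force: [-0.6, -0.3, -2.1]
width: 0.11
t 9.6 p [ 0.5016 -0.4279  0.1819] dxy cm [-0.13 -0.01] dr [-0.08 -0.01  0.  ] F [-0.6  -0.31 -2.12] w 0.11
```

```bash
python3 -m creep '[{"jaw":1,"slide":[-0.1,0,0.3],"dr":[0,0,0]},{"jaw":1,"slide":[0,0,0],"dr":[0,0,0]}]'; python3 -m creep '[{"jaw":1,"slide":[0,0,0.2],"dr":[0,0,0]}]';python3 -c "from h import *; fix()"
```

```text
time_s: 9.8
tool_pos: [0.5003, -0.4278, 0.185]
orientation: [-90.0, 0.1, -59.4]
contact_force: [0.3, -0.1, -3.1]
width: 0.11
time_s: 9.9
tool_pos: [0.5001, -0.4277, 0.1867]
orientation: [-90.0, 0.1, -59.4]
contact_force: [-0.1, 0.0, -2.0]
width: 0.113
t 9.9 p [ 0.5001 -0.4277  0.1867] dxy cm [ 0.02 -0.03] dr [-0.11 -0.06  0.01] F [-0.14  0.02 -2.05] w 0.113
```

```bash
python3 -m creep '[{"jaw":1,"slide":[0,0,0.2],"dr":[0,0,0]}]'; python3 -m creep '[{"jaw":1,"slide":[0,0,0.2],"dr":[0,0,0]}]'
```

```text
time_s: 10.0
tool_pos: [0.4998, -0.4275, 0.1878]
orientation: [-90.0, 0.2, -59.4]
contact_force: [3.5, -1.9, -16.1]
width: 0.112
time_s: 10.1
tool_pos: [0.4996, -0.4274, 0.188]
orientation: [-90.0, 0.3, -59.4]
contact_force: [5.6, -3.1, -21.6]
width: 0.113
```

Net tug is about 14 N and then 19 N. I'll ease off a little and hold.

```bash
python3 -m creep '[{"jaw":1,"slide":[0,0,0.08],"dr":[0,0,0]}]'; python3 -m creep '[{"jaw":1,"slide":[0,0,0.1],"dr":[0,0,0]}]'; python3 -m creep '[{"jaw":1,"slide":[0,0,0.1],"dr":[0,0,0]}]';python3 -m creep '[{"jaw":1,"slide":[0,0,0.1],"dr":[0,0,0]}]'; python3 -c "from h import *; fix()"
```

```text
time_s: 10.2
tool_pos: [0.4998, -0.4275, 0.1876]
orientation: [-90.0, 0.3, -59.4]
contact_force: [2.7, -2.8, -9.2]
width: 0.11
time_s: 10.3
tool_pos: [0.4998, -0.4275, 0.1877]
orientation: [-90.0, 0.3, -59.4]
contact_force: [3.5, -2.2, -13.1]
width: 0.113
time_s: 10.4
tool_pos: [0.4998, -0.4275, 0.1879]
orientation: [-90.1, 0.3, -59.4]
contact_force: [4.4, -2.3, -15.4]
width: 0.117
time_s: 10.5
tool_pos: [0.4997, -0.4275, 0.188]
orientation: [-90.1, 0.4, -59.4]
contact_force: [4.5, -3.4, -18.4]
width: 0.115
t 10.5 p [ 0.4997 -0.4275  0.188 ] dxy cm [ 0.06 -0.05] dr [-0.29 -0.25 -0.01] F [  4.55  -3.37 -18.35] w 0.115
```

The tug held at 7 to 19 N for about half a second. Lowering until the loop top rests on the bar, expected at TCP z 0.1515.

```bash
python3 -m creep '[{"jaw":1,"slide":[0,0,0.08],"dr":[0,0,0]},{"jaw":1,"slide":[0,0,0.08],"dr":[0,0,0]}]'; python3 -m creep '[{"jaw":1,"slide":[0,0,-0.3],"dr":[0,0,0]},{"jaw":1,"slide":[0,0,-0.7],"dr":[0,0,0]},{"jaw":1,"slide":[0,0,-0.7],"dr":[0,0,0]},{"jaw":1,"slide":[0,0,-0.7],"dr":[0,0,0]},{"jaw":1,"slide":[0,0,-0.4],"dr":[0,0,0]},{"jaw":1,"slide":[0,0,0],"dr":[0,0,0]},{"jaw":1,"slide":[0,0,0],"dr":[0,0,0]}]'; python3 -c "from h import *; fix()"
```

```text
time_s: 10.7
tool_pos: [0.4998, -0.4275, 0.1879]
orientation: [-90.1, 0.4, -59.4]
contact_force: [4.5, -2.3, -17.4]
width: 0.111
time_s: 11.4
tool_pos: [0.4997, -0.4274, 0.1616]
orientation: [-90.1, 0.3, -59.4]
contact_force: [0.1, 0.4, -1.4]
width: 0.111
t 11.4 p [ 0.4997 -0.4274  0.1616] dxy cm [ 0.06 -0.06] dr [-0.26 -0.22 -0.01] F [ 0.12  0.42 -1.44] w 0.111
```

```bash
python3 -m creep '[{"jaw":1,"slide":[0.05,-0.05,-0.3],"dr":[-0.3,-0.2,0]},{"jaw":1,"slide":[0,0,-0.3],"dr":[0,0,0]},{"jaw":1,"slide":[0,0,0],"dr":[0,0,0]}]'; python3 -m creep '[{"jaw":1,"slide":[0,0,-0.15],"dr":[0,0,0]}]'; python3 -m creep '[{"jaw":1,"slide":[0,0,-0.1],"dr":[0,0,0]}]'; python3 -c "from h import *; fix()"
```

```text
time_s: 11.7
tool_pos: [0.5004, -0.4281, 0.1556]
orientation: [-90.0, -0.1, -59.4]
contact_force: [0.4, 0.3, -2.5]
width: 0.114
time_s: 11.8
tool_pos: [0.5006, -0.4282, 0.1543]
orientation: [-90.0, -0.1, -59.4]
contact_force: [0.5, 0.3, -2.1]
width: 0.117
time_s: 11.9
tool_pos: [0.5005, -0.4282, 0.1532]
orientation: [-90.0, -0.1, -59.4]
contact_force: [0.1, 0.1, -2.5]
width: 0.112
t 11.9 p [ 0.5005 -0.4282  0.1532] dxy cm [-0.02  0.02] dr [ 0.11  0.05 -0.01] F [ 0.12  0.11 -2.53] w 0.112
```

```bash
python3 -m creep '[{"jaw":1,"slide":[0,0,-0.1],"dr":[0,0,0]}]'; python3 -m creep '[{"jaw":1,"slide":[0,0,-0.1],"dr":[0,0,0]}]'
```

```text
time_s: 12.0
tool_pos: [0.5006, -0.4282, 0.1521]
orientation: [-90.0, -0.1, -59.4]
contact_force: [-0.8, -0.8, -3.0]
width: 0.112
time_s: 12.1
tool_pos: [0.5006, -0.4282, 0.1512]
orientation: [-90.0, -0.1, -59.4]
contact_force: [-1.3, 0.3, 2.3]
width: 0.11
```

It's seated: the force changed by about 5 N at z 0.1512. Releasing.

```bash
python3 -m creep '[{"jaw":0.85,"slide":[0,0,0],"dr":[0,0,0]},{"jaw":0.7,"slide":[0,0,0],"dr":[0,0,0]},{"jaw":0.6,"slide":[0,0,0],"dr":[0,0,0]},{"jaw":0.6,"slide":[0,0,0],"dr":[0,0,0]},{"jaw":0.6,"slide":[0,0,0],"dr":[0,0,0]},{"jaw":0.6,"slide":[0,0,0],"dr":[0,0,0]},{"jaw":0.6,"slide":[0,0,0],"dr":[0,0,0]}]'
python3 - <<'E'
from h import *
fix()
c=read_camera('scene')
cv2.imwrite('pics/s7.png',cv2.resize(c['img'][310:440,260:400,::-1],None,fx=4.5,fy=4.5,interpolation=cv2.INTER_CUBIC))
E
```

```text
time_s: 12.8
tool_pos: [0.5017, -0.429, 0.1529]
orientation: [-89.9, -0.3, -59.4]
contact_force: [-1.0, -0.4, 0.9]
width: 0.397
t 12.8 p [ 0.5017 -0.429   0.1529] dxy cm [-0.14  0.1 ] dr [ 0.24  0.22 -0.  ] F [-1.04 -0.42  0.87] w 0.397
```

View pics/s7.png

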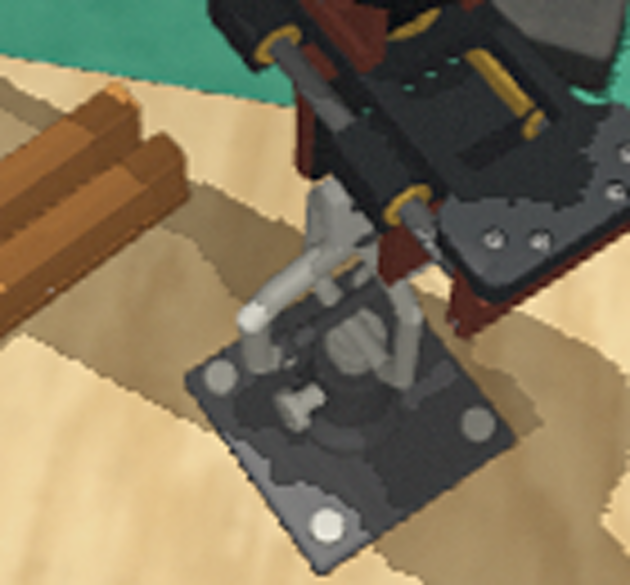

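The hook hangs upright on the eye, with its tang at (335,210) between the open fingers. Withdrawing straight up.

```bash
python3 -m creep '[{"jaw":0.6,"slide":[-0.1,0.1,0.6],"dr":[0,0,0]},{"jaw":0.6,"slide":[0,0,1],"dr":[0,0,0]},{"jaw":0.6,"slide":[0,0,1.5],"dr":[0,0,0]},{"jaw":0.6,"slide":[0,0,2],"dr":[0,0,0]},{"jaw":0.6,"slide":[0,0,2],"dr":[0,0,0]},{"jaw":0.6,"slide":[0,0,2],"dr":[0,0,0]},{"jaw":0.6,"slide":[0,0,3],"dr":[0,0,0]},{"jaw":0.6,"slide":[0,0,3],"dr":[0,0,0]},{"jaw":0.6,"slide":[0,0,0],"dr":[0,0,0]},{"jaw":0.6,"slide":[0,0,0],"dr":[0,0,0]},{"jaw":0.6,"slide":[0,0,0],"dr":[0,0,0]},{"jaw":0.6,"slide":[0,0,0],"dr":[0,0,0]},{"jaw":0.6,"slide":[0,0,0],"dr":[0,0,0]},{"jaw":0.6,"slide":[0,0,0],"dr":[0,0,0]},{"jaw":0.6,"slide":[0,0,0],"dr":[0,0,0]},{"jaw":0.6,"slide":[0,0,0],"dr":[0,0,0]}]'
python3 - <<'E'
from h import *
fix()
a=read_camera('scene')['img'][310:440,260:400,::-1]
c=read_camera('scene')
for i in range(6): c=read_camera('scene')
b=c['img'][310:440,260:400,::-1];print('motion',np.abs(a.astype(int)-b).max())
cv2.imwrite('pics/s8.png',cv2.resize(b,None,fx=4.5,fy=4.5,interpolation=cv2.INTER_CUBIC))
s=np.array([[0,0]])
o=pickle.load(open('c0.pkl','rb'))[0]['img'];d=np.abs(o.astype(int)-c['img']).max(2)
print('sand',d[290:335,350:405].mean(),'can',d[105:195,290:330].mean(),'bush',d[280:308,293:313].mean())
E
```

```text
time_s: 14.45
tool_pos: [0.4994, -0.4267, 0.3184]
orientation: [-89.9, -0.5, -59.4]
contact_force: [0.4, -0.4, -0.2]
width: 0.399
t 14.45 p [ 0.4994 -0.4267  0.3184] dxy cm [ 0.09 -0.13] dr [ 0.32  0.35 -0.03] F [ 0.4  -0.45 -0.2 ] w 0.399
motion 69
sand 27.19757575757576 can 56.06305555555556 bush 8.066071428571428
```

View pics/s8.png

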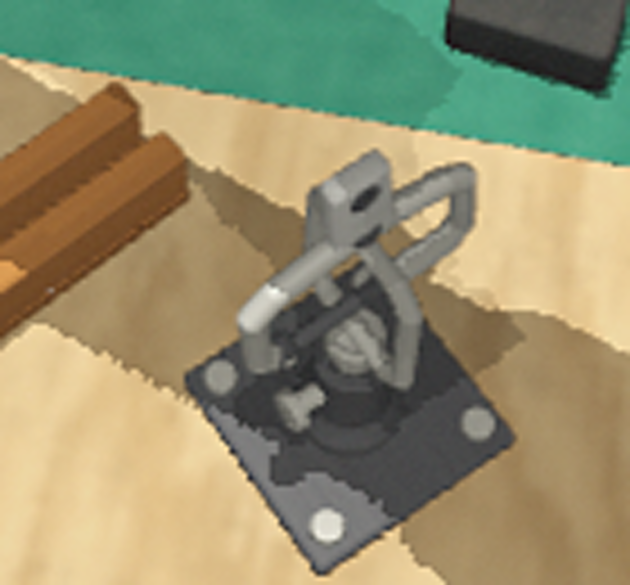

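The hook hangs upright on the bar, tang at (350,200), lower side closed. I'll wait for it to come to rest and check the bystanders in the whole view.

```bash
python3 -m creep '[{"jaw":0.6,"slide":[0,0,0],"dr":[0,0,0]},{"jaw":0.6,"slide":[0,0,0],"dr":[0,0,0]},{"jaw":0.6,"slide":[0,0,0],"dr":[0,0,0]},{"jaw":0.6,"slide":[0,0,0],"dr":[0,0,0]},{"jaw":0.6,"slide":[0,0,0],"dr":[0,0,0]},{"jaw":0.6,"slide":[0,0,0],"dr":[0,0,0]},{"jaw":0.6,"slide":[0,0,0],"dr":[0,0,0]},{"jaw":0.6,"slide":[0,0,0],"dr":[0,0,0]},{"jaw":0.6,"slide":[0,0,0],"dr":[0,0,0]},{"jaw":0.6,"slide":[0,0,0],"dr":[0,0,0]},{"jaw":0.6,"slide":[0,0,0],"dr":[0,0,0]},{"jaw":0.6,"slide":[0,0,0],"dr":[0,0,0]},{"jaw":0.6,"slide":[0,0,0],"dr":[0,0,0]},{"jaw":0.6,"slide":[0,0,0],"dr":[0,0,0]},{"jaw":0.6,"slide":[0,0,0],"dr":[0,0,0]},{"jaw":0.6,"slide":[0,0,0],"dr":[0,0,0]},{"jaw":0.6,"slide":[0,0,0],"dr":[0,0,0]},{"jaw":0.6,"slide":[0,0,0],"dr":[0,0,0]},{"jaw":0.6,"slide":[0,0,0],"dr":[0,0,0]},{"jaw":0.6,"slide":[0,0,0],"dr":[0,0,0]}]'
python3 - <<'E'
from h import *
I=[read_camera('scene')['img'] for _ in range(6)]
a=[i[340:380,310:367].astype(int) for i in I]
print([ (np.abs(x-a[0]).max(2)>25).sum() for x in a])
print(cv2.phaseCorrelate(*[cv2.cvtColor(I[k],cv2.COLOR_RGB2GRAY)[340:380,310:367].astype(np.float32) for k in (0,5)]))
cv2.imwrite('pics/s9.png',I[-1][:,:,::-1])
E
```

```text
time_s: 16.85
tool_pos: [0.4996, -0.4268, 0.319]
orientation: [-89.8, -0.5, -59.4]
contact_force: [0.0, -0.2, 0.8]
width: 0.396
[np.int64(0), np.int64(0), np.int64(0), np.int64(0), np.int64(0), np.int64(0)]
((0.0073803300743442435, -0.024322078320658136), 1.0008352476358413)
```

View pics/s9.png

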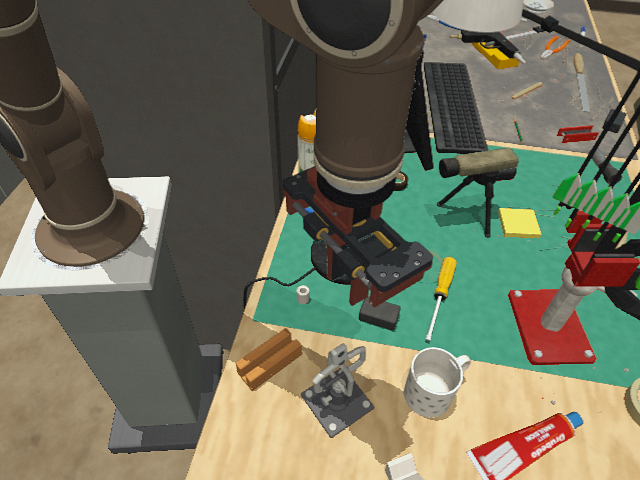

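The can (307,140), bush (303,295) and sanding block (380,313) are where they were at the start. The earlier pixel differences there came from the arm covering them and casting shadows. The hook is at rest, so I'm handing in.

```bash
python3 -c "from bench import *; print(finish_job())"
```

```text
the job is handed in; nothing more can be done
None
```

The snap hook is on the eye with its gate shut, it held a tug, and it now hangs upright with the gripper clear. I handed the job in at about 17 s of the 51 s allowed; `finish_job()` gives no verdict.

- **Press:** I took the hook by its tang and pressed it over the bar. The gate met the bar where the cameras had put it, at a bar axis height of about 0.131 m. The force then dropped back to the hook's own weight, so the bar had passed the gate. The picture showed the gate shut.
- **Tug:** I pulled up against the shut gate for about 0.7 s at roughly 7–19 N net, up to about 21 N with the sideways part. That peak was above the requested 10 N but under the 30 N limit. These are wrist-force readings at the end of each row, so I did not see peaks in between.
- **Last checks:** The last pictures showed the hook upright on the bar with its lower side closed and no visible motion over 0.25 s. The can, bush and sanding block stood where they started.
- **Checks that disagreed:** An earlier picture comparison showed changes at the hook, the can and the sanding block. For the can and block I put this down to the arm covering them and its shadow, and for the hook to swing after release; it was still in the later check. The top view was mostly blocked by the arm, so these checks rest on the scene camera.

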